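# Lay the gears in their nests

### The job

Lay the three toothed gear wheels out for assembly: the widest gear in the widest round wooden nest, the middle one in the middle nest and the smallest in the smallest nest, each lying flat on the floor of its recess. Someone has left the roll of tape in the widest nest, so move it flat into the square steel tray to make room. Set each thing down rather than dropping it, and leave the bearing race and the spoked ring where they lie.

Things in the scene. Friction and masses are not known exactly. Their poses are not given: they have to be found in the camera images.
- gear_wide: the widest of three light grey toothed gear wheels: 68 mm across the teeth, 14 mm thick (the outermost grippable height is its lower 12 mm), lying flat on the bench, about 0.16 kg; behaves as a solid disc. Origin: centre of its underside, z up along its axis.
- gear_middle: the middle gear wheel: 60 mm across the teeth, 20 mm thick (grippable over its lower 18 mm), light grey, lying flat on the bench, about 0.16 kg; behaves as a solid disc. Origin: centre of its underside, z up along its axis.
- gear_small: the smallest and thickest gear wheel: 48 mm across the teeth, 24 mm thick (grippable over its lower 22 mm), light grey, lying flat on the bench, about 0.16 kg; behaves as a solid disc. Origin: centre of its underside, z up along its axis.
- tape_roll: roll of black electrical tape with a pale core, 64 mm across, 19 mm thick, about 0.08 kg, left lying flat in the recess of the widest nest, within a few mm of its centre; grip it across the outside. Origin: centre of its underside, z up along its axis.
- nest_wide: the widest fixed round nest of light wood, a shallow saucer: recess 84 mm across, outside 96 mm across, recess floor 3 mm above the bench, rim 7 mm above the bench, flat inside. For the widest gear; at the start the tape roll lies in it. Origin: on its centre line at bench level, z up; a thing lying on the floor of the recess has its underside 3 mm above this origin.
- nest_middle: the middle-sized fixed round nest of light wood, a shallow saucer: recess 76 mm across, outside 88 mm across, recess floor 3 mm above the bench, rim 7 mm above the bench, flat inside. For the middle gear; empty. Origin: on its centre line at bench level, z up; a thing lying on the floor of the recess has its underside 3 mm above this origin.
- nest_small: the smallest fixed round nest of light wood, a shallow saucer: recess 64 mm across, outside 76 mm across, recess floor 3 mm above the bench, rim 7 mm above the bench, flat inside. For the smallest gear; empty. Origin: on its centre line at bench level, z up; a thing lying on the floor of the recess has its underside 3 mm above this origin.
- tray: fixed square dark steel tray, 100 x 100 mm outside, walls 4 mm thick and 8 mm high, floor 4 mm thick; empty. Origin: centre of its underside at bench level, z up, x and y along its sides.
- bearing_race: bystander, stays where it is: plain steel bearing race, an open smooth ring without teeth, 72 mm across, 18 mm high. Origin: centre of its underside, z up along its axis.
- spoked_wheel: bystander, stays where it is: bright three-spoked ring without teeth, 68 mm across, 10 mm high, at the right end of the work. In the back right, beyond the work, stands a fixed white drum housing, part of the room, about 130 mm across and 0.2 m tall, its middle at about x = 0.70, y = -0.20: keep the gripper clear of it. Origin: centre of its underside, z up along its axis.
There are look-alikes about, which are no part of the job. Leave any blue look-alike of the nest_middle alone. What is shaped like the gear_middle but purple is not meant.

How it is judged:
By the outcome, as a careful person would: the job done as asked, in the order asked, and still so for the second after the job is handed in, with the robot touching nothing.
It also fails if it takes over 96 s, if anything falls off the work surface, if the arm or the gripper's body presses on something with over 40 N, if the wrist force passes 120 N, or if a joint passes its speed limit or range.

### The arm

A 6-joint arm with a two-finger parallel gripper is mounted at the origin on a cart in front of the work surface, level with it; the furniture and walls round the work are solid. World frame = base frame: x ahead of the robot, y to its left, z up, the work surface at z = 0. Lengths are in m, angles in degrees, forces in N, time in s.
With the tool pointing down it reaches from about 0.25 to 0.725 m from the base axis. Payload 9.7 kg.
Tool frame: the origin (TCP) lies at the very end of the fingers, on their centre line; the grasp point (between the pads) lies grasp_offset behind it (grasp_offset is the distance from the TCP to the grasp point, in m); z points along the fingers, y is the line along which they close (so a half turn about z gives the same grasp; the last joint's range is limited). The gripper opens to 85 mm and grips with 20 to 120 N. Pads are 22 mm wide; open, the fingers measure 114 mm over their backs; the gripper's body (76 mm by 85 mm) begins 54 mm behind the grasp point. The pads swing forward as they close: fully open they stand 13 mm farther back than shut.
Start: joints at [73.854, 4.979, 10.078, 95.1, 0, 90], TCP at [0.153, 0.528, 0.231] pointing down, gripper open.
Joint ranges: [-179.16, 179.16], [-48.56, 103.87], [-65.8, 70.77], [-126.05, 130.52], [-82.76, 87.17], [-180, 180]. Speed limits (degrees/s): [127.2, 127.2, 147.25, 180, 180, 180].

### API

Orientations are given as [roll, pitch, yaw] about the fixed x, y, z axes, in that order (R = Rz(yaw) Ry(pitch) Rx(roll)).
In Python, from workcell import get_obs, camera, calibration, job_done, recognise, cut_out, mark_of, grasp_offset gives the robot as it stands.
- The arm moves only by the tool servo_tool, never from a script. Its argument "moves" is a list of rows, each a list of 3 entries, a list of its own where there are three numbers: the turn, a rotation vector about the tool's x, y, z in degrees, then the shift along the tool's x, y, z in m, then the opening in per cent of the stroke, from 0 (shut) to 100 (fully open). In form: [[[ax, ay, az], [x, y, z], claw], ...]. A call has 1 to 12 rows; each row shifts and turns the commanded pose from where the row before left it, along the tool's axes as they then stand; what a row does not reach is not made up. A row lasts 1/10 s, in which the tool goes at most 50 mm and 8.59 degrees, less where a joint would pass 70% of its speed; a pose out of reach is approached as far as the arm can. A call is refused whole if a number of a shift passes 0.05 or a number of a turn 8.59, either way. A call with a gripper value outside its range is refused whole. The fingers move at their own pace and stop on an object; "force" is the grip in N (left out, the last holds). Time passes only in rows, so rows that do not move let the fingers close. It gives the time, the measured TCP pose, the force, the opening and the grip force at its end, in the units of the state.
- get_obs(): the state, without advancing time (a new reading comes with each control period).
- camera(name): name is "scene" or "top" or "wrist"; returns (picture, depth): 400x640x3 uint8, red, green, blue; 400x640 float32, m along the optical axis (not along the pixel's ray), 0 where there is no reading.
- calibration(name): a dict with "camera_matrix" (3x3 intrinsics, pixels), "R" (3x3) and "t" (3): a world point X has camera coordinates R X + t. Camera axes: x right, y down, z forward; pixel columns grow to the right and rows downward; lengths in m; the calibration is good to about 2 mm. The wrist camera is an equidistant fisheye: a pixel r from the principal point sees the ray r / f radians off the axis. A picture is of the moment at which its call begins: read the wrist's pose just before it. calibration takes no time and is no camera call; for the wrist camera it gives the pose at the moment of the call.
- job_done(): hands the job in; it is judged then, once.
Trained networks look in the newest picture that a camera, given by its name, has taken for a name from the list of things; names that differ only in an ending like _2 or _b are one class to them, and where a whole thing is asked for, a point or a joint stands for the part that bears it (a point fixed in the world has none). Each returns a list of dicts, best first, with "score" (0 to 1); they miss things now and then, are a little off and sometimes report something else, mostly with a low value. They report only what shows in the picture. A call takes as long as a camera call. They do not tell look-alikes from the thing itself.
- recognise(name, camera): "xyz" ([x, y, z] in m, in the coordinates of the camera as it stood for that picture, good to about 4 mm: the middle of the surface that is visible of it).
- cut_out(name, camera): "mask" (400x640 bool, what is visible of it).
- mark_of(name, camera): "xyz" ([x, y, z] in m, in the coordinates of the camera as it stood for that picture, good to about 4 mm: a listed point, or the origin of a listed thing).
The state is a dict: "time": time; "q": joint angles; "qd": joint speeds; "joint_efforts": joint torques, N m; "ee_pos": TCP position; "tcp_rot": TCP orientation; "wrist_force": force on the tool from outside, world axes, zero at the start; "torque": the same for the moment, N m; "opening": finger opening in m; "grasp_force": force on a finger pad.
Only numpy, scipy, OpenCV 4.12 (cv2) and the standard library are available. Lean on these libraries where they do the work, as an engineer would, in place of code of your own. Each camera call takes 0.05 s, during which the arm holds its last target. There are 200 camera calls.

## Working session

There is one attempt and no reset: what is moved stays moved. The work goes in short steps, Python scripts to look and compute and a tool call to move; the robot and the scene stay as the last step left them, time stands still between calls to the robot, and variables do not carry over. Pictures are saved under pics/ and viewed, at most 14 in all, crops included, and the job is handed in when it is done.

Besides the shell and the picture viewer there is one more tool, called after "Emit:" as name([rows], argument=value, ...), one row to a line, values as JSON. servo_tool: Moves the arm, as the interface text tells. Its arguments: {"type":"object","properties":{"moves":{"type":"array"},"force":{"type":"number"}},"required":["moves"]}

```bash
mkdir -p pics; ls; cat > h.py <<'E'
import numpy as np, cv2
from workcell import *
def world(p,c):
    return c["R"].T@(np.array(p)-c["t"])
def cloud(d,c):
    K=c["camera_matrix"]; v,u=np.indices(d.shape)
    P=np.stack([(u-K[0,2])/K[0,0]*d,(v-K[1,2])/K[1,1]*d,d],-1)
    W=(P-c["t"])@c["R"]; W[d==0]=np.nan
    return W
def save(n,p): cv2.imwrite("pics/"+n,p[...,::-1])
E
python3 - <<'E'
from h import *
print(grasp_offset, get_obs())
for n in ("top","scene"):
    p,d=camera(n); save(n+"0.png",p); c=calibration(n); np.savez("/tmp/"+n,p=p,d=d,W=cloud(d,c)); print(n,c)
    for k in ("gear_wide","gear_middle","gear_small","tape_roll","nest_wide","nest_middle","nest_small","tray","bearing_race","spoked_wheel"):
        for m in mark_of(k,n)[:4]:
            K=c["camera_matrix"];x=m["xyz"]; 
            print(k,round(m["score"],2),world(x,c).round(3),(K@x/x[2])[:2].round())
E
```

```text
pics
0.0187 {'time': 0.0, 'q': array([7.38560293e+01, 5.01125356e+00, 1.00331089e+01, 9.51005915e+01,
       1.65553430e-05, 8.99996813e+01]), 'qd': array([0.00778131, 0.03158005, 0.0811488 , 0.00759431, 0.03409346,
       0.0509504 ]), 'joint_efforts': array([-4.09266559e-04, -5.20389318e+01,  4.64801967e+01,  1.63892732e-02,
       -1.08383322e-04, -1.39498491e-05]), 'ee_pos': array([0.15286031, 0.52807588, 0.23056956]), 'tcp_rot': array([-1.79921264e+02, -1.69933442e-05,  1.63856348e+02]), 'wrist_force': array([-0.45650017, -0.12331178,  0.10578285]), 'torque': array([ 0.06295538,  0.02978892, -0.01923069]), 'grasp_force': 0.0, 'opening': 0.08523604373021249}
top {'camera_matrix': array([[485.84247714,   0.        , 315.33128747],
       [  0.        , 485.84247714, 194.21548528],
       [  0.        ,   0.        ,   1.        ]]), 'R': array([[-9.02648816e-04, -9.99980039e-01, -6.25362086e-03],
       [-9.90888846e-01,  1.73664069e-03, -1.34671001e-01],
       [ 1.34679173e-01,  6.07508254e-03, -9.90870634e-01]]), 't': array([-0.01289903,  0.56716895,  1.20278973])}
gear_wide 0.
[... 1168 characters left out ...]
_small 0.49 [0.461 0.353 0.003] [241. 168.]
tape_roll 0.69 [ 0.455  0.072 -0.003] [281. 205.]
tape_roll 0.21 [0.457 0.356 0.001] [239. 168.]
nest_wide 0.44 [ 0.453  0.075 -0.003] [280. 205.]
nest_wide 0.3 [ 0.436 -0.207  0.   ] [335. 257.]
nest_middle 0.57 [ 0.612  0.288 -0.002] [288. 166.]
nest_middle 0.55 [ 0.737  0.287 -0.002] [317. 159.]
nest_middle 0.48 [ 0.457  0.074 -0.001] [281. 204.]
nest_small 0.6 [ 0.599  0.143 -0.004] [308. 183.]
nest_small 0.29 [ 0.46  -0.072 -0.002] [311. 227.]
tray 0.57 [ 0.436 -0.204  0.   ] [334. 256.]
bearing_race 0.64 [ 0.459 -0.073 -0.003] [311. 228.]
bearing_race 0.37 [ 0.61   0.286 -0.   ] [288. 166.]
spoked_wheel 0.93 [ 0.445 -0.367 -0.001] [387. 297.]
```

```bash
python3 - <<'E'
import numpy as np,cv2
z=np.load("/tmp/top.npz"); cv2.imwrite("pics/topc.png",cv2.resize(z["p"][100:320,150:480,::-1],None,fx=2.4,fy=2.4,interpolation=cv2.INTER_CUBIC))
E
```

```text
(no output)
```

View pics/topc.png

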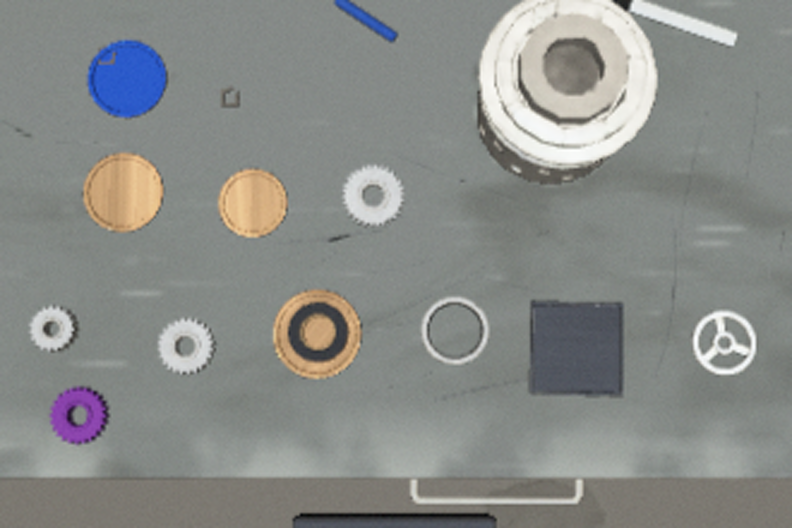

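View pics/scene0.png

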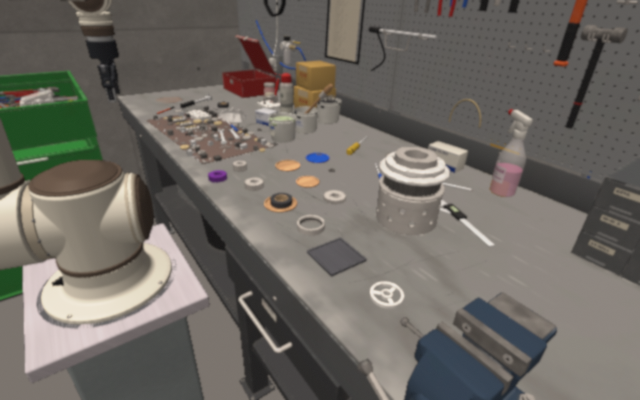

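Identified in the top picture (full-frame pixels):
- **Grey gears:** (303,182) measures about 68 mm, so it is gear_wide. (228,245) is about 61 mm, so middle. (172,235) is about 50 mm, so small.
- **Nests:** (282,238) holds the tape and is wide. (200,179) is wood, about 88 mm, so middle. (254,184) is about 75 mm, so small.
- **Look-alikes to leave:** the purple gear (183,273) and the blue disc (203,133).

The enlarged crop confirms colours and sizes, so next I refine the centres.

```bash
python3 - <<'E'
from h import *
z=np.load("/tmp/top.npz"); p=z["p"]; c=calibration("top"); K=c["camera_matrix"]
C=-c["R"].T@c["t"]
def plane(uv,h):
    r=np.c_[(uv-K[[0,1],[2,2]])/K[0,0],np.ones(len(uv))]@c["R"]
    return C+r*((h-C[2])/r[:,2])[:,None]
hsv=cv2.cvtColor(p,cv2.COLOR_RGB2HSV).astype(int); H,S,V=hsv[...,0],hsv[...,1],hsv[...,2]
white=(V>185)&(S<40); wood=(S>70)&(H<25)&(V>120); dark=V<85
for n,(u,v),h,m,r in [("gear_wide",(305,181),.014,white,20),("gear_middle",(227,244),.02,white,18),("gear_small",(172,236),.024,white,16),("race",(340,238),.018,white,20),
  ("spoked",(452,242),.01,white,20),("nest_wide",(282,239),.007,wood|dark,26),("tape",(282,238),.022,dark,17),("nest_mid",(201,180),.007,wood,24),("nest_small",(255,185),.007,wood,20),("tray",(390,245),.008,dark,28)]:
    M=np.zeros_like(m,np.uint8); M[v-r:v+r+1,u-r:u+r+1]=m[v-r:v+r+1,u-r:u+r+1]
    k,l,st,_=cv2.connectedComponentsWithStats(M); M=(l==1+st[1:,4].argmax())
    cs,_=cv2.findContours(M.astype(np.uint8),0,1); cc=max(cs,key=cv2.contourArea)
    X=plane(cc[:,0].astype(float),h)[:,:2]
    e,rad=cv2.minEnclosingCircle((X*1000).astype(np.float32)); lo,hi=X.min(0),X.max(0)
    W=z["W"][M]
    print(n,"bbox mid",((lo+hi)/2).round(4),"size",((hi-lo)*1000).round(1)," circ",np.round(e,1),round(2*rad,1),"z",np.nanpercentile(W[:,2],[10,50,90]).round(4))
E
```

```text
gear_wide bbox mid [0.6055 0.0135] size [63.6 62.8]  circ [605.4  13.5] 64.7 z [0.0093 0.0128 0.0162]
gear_middle bbox mid [0.4428 0.214 ] size [53.5 54. ]  circ [442.  213.1] 57.8 z [0.0148 0.0183 0.0217]
gear_small bbox mid [0.4606 0.3559] size [43.4 41.5]  circ [461.2 356.3] 44.7 z [0.0184 0.0223 0.0265]
race bbox mid [ 0.4579 -0.0742] size [69.1 66.8]  circ [458.3 -74.4] 70.6 z [0.0152 0.0181 0.0219]
spoked bbox mid [ 0.4464 -0.3639] size [66.7 64.9]  circ [ 445.6 -363.9] 68.3 z [0.0053 0.0092 0.0127]
nest_wide bbox mid [0.4548 0.073 ] size [92.9 93.4]  circ [455.8  73.5] 96.0 z [0.0012 0.0064 0.0233]
tape bbox mid [0.4578 0.0718] size [58.7 61.5]  circ [456.4  71.8] 62.3 z [0.0193 0.0224 0.0255]
nest_mid bbox mid [0.6099 0.2878] size [85.4 84.9]  circ [610.7 288.5] 87.7 z [0.0005 0.0042 0.008 ]
nest_small bbox mid [0.5989 0.1452] size [74.5 73.9]  circ [598.4 145.6] 75.8 z [0.0004 0.0042 0.0083]
tray bbox mid [ 0.4377 -0.2522] size [89.8  2.4]  circ [ 437.7 -252.2] 89.8 z [0.0034 0.0072 0.0106]
```

Emit:
servo_tool([
  [[0, 0, -8.07], [0, 0, 0], 100],
  [[0, 0, -8.07], [0, 0, 0], 100],
  [[0, 0, 0], [-0.02, -0.03, 0], 100],
  [[0, 0, 0], [-0.02, -0.03, 0], 100],
  [[0, 0, 0], [-0.02, -0.03, 0], 100],
  [[0, 0, 0], [-0.02, -0.03, 0], 100],
  [[0, 0, 0], [-0.02, -0.03, 0], 100],
  [[0, 0, 0], [-0.02, -0.03, 0], 100],
  [[0, 0, 0], [-0.02, -0.03, 0], 100],
  [[0, 0, 0], [-0.02, -0.03, 0], 100],
  [[0, 0, 0], [-0.02, -0.03, 0], 100],
  [[0, 0, 0], [-0.02, -0.03, 0], 100],
], force=40)

```text
time: 2.3
ee_pos: [0.3535, 0.227, 0.2315]
tcp_rot: [180.0, 0.0, -180.0]
wrist_force: [-0.1, 0.5, 0.7]
opening: 0.0852
grasp_force: 0.0
```

Emit:
servo_tool([
  [[0, 0, 0], [-0.02, -0.03, 0.01], 100],
  [[0, 0, 0], [-0.02, -0.03, 0.01], 100],
  [[0, 0, 0], [-0.02, -0.03, 0.01], 100],
  [[0, 0, 0], [-0.02, -0.03, 0.01], 100],
  [[0, 0, 0], [-0.02, -0.03, 0.01], 100],
  [[0, 0, 0], [0, 0, 0], 100],
  [[0, 0, 0], [0, 0, 0], 100],
])

```text
time: 3.0
ee_pos: [0.4528, 0.0777, 0.181]
tcp_rot: [180.0, -0.0, 179.9]
wrist_force: [0.2, -0.4, -0.2]
opening: 0.0853
grasp_force: 0.0
```

```bash
cat >> h.py <<'E'
def fish(d,c):
    K=c["camera_matrix"]; v,u=np.indices(d.shape).astype(float)
    x,y=(u-K[0,2])/K[0,0],(v-K[1,2])/K[1,1]; th=np.hypot(x,y)+1e-9; s=np.tan(th)/th
    P=np.stack([x*s*d,y*s*d,d],-1); W=(P-c["t"])@c["R"]; W[d==0]=np.nan
    return W
E
python3 - <<'E'
from h import *
c=calibration("wrist"); p,d=camera("wrist"); save("w0.png",p); W=fish(d,c); print(-c["R"].T@c["t"], get_obs()["ee_pos"])
for k in("tape_roll","nest_wide"):
    for m in mark_of(k,"wrist")[:2]: print(k,m["score"],world(m["xyz"],c).round(4))
m=cut_out("tape_roll","wrist")
if m:
    q=W[m[0]["mask"]]; q=q[q[:,2]>.015]; print(len(q),(q[:,:2].min(0)+q[:,:2].max(0))/2,np.ptp(q[:,:2],0),np.median(q[:,2]))
# fingers: points close to the tool
e=get_obs()["ee_pos"]; L=W.reshape(-1,3); L=L[(abs(L[:,2]-e[2])<.06)]
print(len(L)); 
if len(L): print(np.percentile(L-e,[0,5,50,95,100],axis=0).round(4))
E
```

```text
[0.38251639 0.07749671 0.32447194] [0.45271243 0.07839305 0.18144918]
tape_roll 0.86 [0.4541 0.0731 0.0023]
nest_wide 0.95 [ 0.4502  0.0743 -0.0008]
2363 [0.45446649 0.07312175] [0.06334374 0.06289984] 0.022615043036327657
5497
[[-0.0145 -0.3402 -0.06  ]
 [-0.0125 -0.1959 -0.0265]
 [-0.0073 -0.0441  0.0373]
 [ 0.1808  0.0527  0.0589]
 [ 0.227   0.0708  0.06  ]]
```

View pics/w0.png

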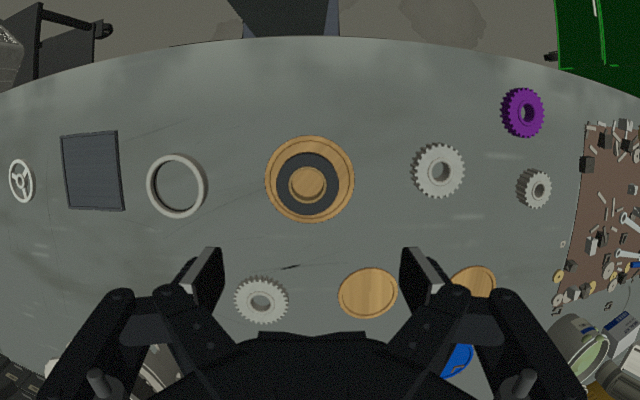

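```bash
python3 - <<'E'
from h import *
c=calibration("wrist"); p,d=camera("wrist"); W=fish(d,c); e=get_obs()["ee_pos"]
D=W-e
for s in(slice(180,225),slice(400,440)):
    q=D[245:300,s].reshape(-1,3); q=q[(q[:,2]>-.04)&(q[:,2]<.08)&(abs(q[:,0])<.02)]
    print(len(q),np.percentile(q,[0,2,10,50,90,98,100],axis=0).round(4).tolist())
E
```

```text
1998 [[-0.0133, -0.0565, 0.0134], [-0.0125, -0.055, 0.0158], [-0.0117, -0.0489, 0.0204], [-0.008, -0.0433, 0.0354], [0.0028, -0.0428, 0.0514], [0.0088, -0.0425, 0.0607], [0.0111, -0.0401, 0.0632]]
1857 [[-0.0134, 0.0392, 0.0138], [-0.0124, 0.0418, 0.0165], [-0.0117, 0.0421, 0.021], [-0.0081, 0.0427, 0.0349], [0.0027, 0.0479, 0.0511], [0.008, 0.0542, 0.0599], [0.011, 0.0561, 0.0634]]
```

Emit:
servo_tool([
  [[0, 0, 0], [-0.003, -0.0055, 0.02], 100],
  [[0, 0, 0], [0, 0, 0.03], 100],
  [[0, 0, 0], [0, 0, 0.03], 100],
  [[0, 0, 0], [0, 0, 0.03], 100],
  [[0, 0, 0], [0, 0, 0.03], 100],
  [[0, 0, 0], [0, 0, 0.02], 100],
  [[0, 0, 0], [0, 0, 0.01], 100],
  [[0, 0, 0], [0, 0, 0.006], 100],
  [[0, 0, 0], [0, 0, 0], 100],
  [[0, 0, 0], [0, 0, 0], 100],
], force=30)

```text
time: 4.25
ee_pos: [0.4565, 0.073, 0.0063]
tcp_rot: [180.0, 0.1, -180.0]
wrist_force: [0.1, 1.0, -0.7]
opening: 0.0857
grasp_force: 0.0
```

Emit:
servo_tool([
  [[0, 0, 0], [0, 0, 0.001], 90],
  [[0, 0, 0], [0, 0, 0], 80],
  [[0, 0, 0], [0, 0, 0], 70],
  [[0, 0, 0], [0, 0, 0], 60],
  [[0, 0, 0], [0, 0, 0], 50],
  [[0, 0, 0], [0, 0, 0], 50],
  [[0, 0, 0], [0, 0, 0], 50],
  [[0, 0, 0], [0, 0, 0], 50],
])

```text
time: 5.05
ee_pos: [0.4562, 0.0728, 0.0052]
tcp_rot: [180.0, 0.1, 180.0]
wrist_force: [-2.4, -0.9, 6.1]
opening: 0.0626
grasp_force: 32.4
```

```bash
cat > tip.py <<'E'
from h import *
c=calibration("wrist"); p,d=camera("wrist"); W=fish(d,c); o=get_obs(); e=o["ee_pos"]; np.savez("/tmp/w",p=p,W=W)
D=W-e; print(e,o["opening"],o["grasp_force"],o["wrist_force"])
half=o["opening"]/2
for s in(-1,1):
    q=D.reshape(-1,3); y=s*q[:,1]
    q=q[(y>half-.003)&(y<half+.02)&(q[:,2]>-.01)&(q[:,2]<.06)&(abs(q[:,0]+.011)<.004)]
    print(s,len(q),np.percentile(q,[0,2,10,50],axis=0).round(4).tolist(), np.histogram(q[:,2],bins=np.arange(-.01,.03,.002))[0])
E
python3 tip.py
```

```text
[0.45625666 0.07277916 0.00514651] 0.06211733080450845 32.39888148440514 [-0.8284366  -0.49485229  5.0993841 ]
-1 2541 [[-0.015, -0.0511, -0.0057], [-0.0144, -0.0504, -0.0046], [-0.0132, -0.0473, -0.0013], [-0.0114, -0.0371, 0.0365]] [  0   0 106  58 180  56 102   0   0   1  17  22  42 111  65  55  55  64
  72]
1 2567 [[-0.015, 0.0281, -0.0053], [-0.0144, 0.0293, -0.0021], [-0.0131, 0.031, -0.0011], [-0.0113, 0.0366, 0.0372]] [  0   0  10  52 309  61  93   2   0   0  17  26  35 100  55  63  49  62
  56]
```

Emit:
servo_tool([
  [[0, 0, 0], [0, 0, -0.005], 50],
  [[0, 0, 0], [0, 0, -0.015], 50],
  [[0, 0, 0], [0, 0, -0.02], 50],
  [[0, 0, 0], [0, 0, -0.02], 50],
  [[0, 0, 0], [0.002, -0.015, 0], 50],
  [[0, 0, 0], [0.002, -0.03, 0], 50],
  [[0, 0, 0], [0.002, -0.03, 0], 50],
  [[0, 0, 0], [0.002, -0.03, 0], 50],
  [[0, 0, 0], [0.002, -0.03, 0], 50],
  [[0, 0, 0], [0.002, -0.03, 0], 50],
  [[0, 0, 0], [0.002, -0.03, 0], 50],
  [[0, 0, 0], [0.002, -0.03, 0], 50],
])

```text
time: 6.3
ee_pos: [0.4397, -0.1535, 0.0646]
tcp_rot: [-180.0, 0.0, 180.0]
wrist_force: [0.9, 0.0, -0.2]
opening: 0.0626
grasp_force: 33.2
```

Emit:
servo_tool([
  [[0, 0, 0], [0.002, -0.03, 0], 50],
  [[0, 0, 0], [0.001, -0.02, 0], 50],
  [[0, 0, 0], [0, -0.006, 0], 50],
  [[0, 0, 0], [0, 0, 0], 50],
  [[0, 0, 0], [0, 0, 0], 50],
])

```text
time: 6.8
ee_pos: [0.4369, -0.2076, 0.0643]
tcp_rot: [180.0, -0.0, -180.0]
wrist_force: [0.4, 0.7, -1.6]
opening: 0.0627
grasp_force: 33.2
```

```bash
python3 tip.py; python3 - <<'E'
from h import *
p,d=camera("top"); save("t1.png",cv2.resize(p[190:300,330:470],None,fx=5,fy=5,interpolation=cv2.INTER_CUBIC))
z=np.load("/tmp/w.npz"); save("w1.png",z["p"])
E
```

```text
[ 0.43691458 -0.20742816  0.06430466] 0.06241313414598682 33.218693794333376 [-0.55073237  0.5804577  -0.76900638]
-1 2016 [[-0.0148, -0.0512, 0.0107], [-0.014, -0.0503, 0.0136], [-0.0129, -0.0458, 0.0181], [-0.0114, -0.0364, 0.0437]] [  0   0   0   0   0   0   0   0   0   0  15  33  37 112  66  52  61  63
  53]
1 2084 [[-0.0148, 0.0283, 0.01], [-0.0139, 0.0294, 0.0143], [-0.0127, 0.0307, 0.0191], [-0.0113, 0.036, 0.0447]] [ 0  0  0  0  0  0  0  0  0  1 14 24 38 96 54 50 55 58 57]
```

View pics/w1.png

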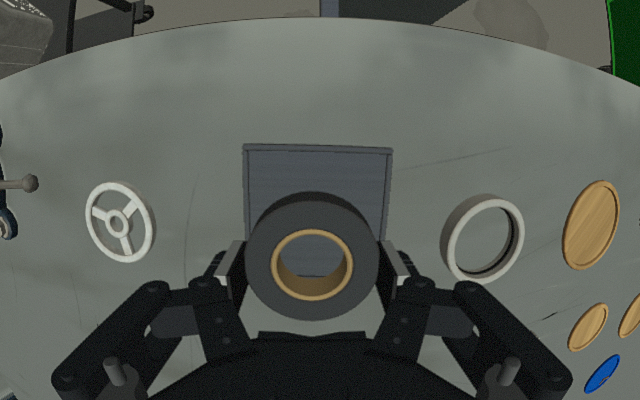

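Emit:
servo_tool([
  [[0, 0, 0], [0, 0, 0.015], 50],
  [[0, 0, 0], [0, 0, 0.02], 50],
  [[0, 0, 0], [0, 0, 0.012], 50],
  [[0, 0, 0], [0, 0, 0.006], 50],
  [[0, 0, 0], [0, 0, 0.003], 50],
  [[0, 0, 0], [0, 0, 0.001], 50],
  [[0, 0, 0], [0, 0, 0.001], 50],
  [[0, 0, 0], [0, 0, 0], 50],
  [[0, 0, 0], [0, 0, 0], 50],
])

```text
time: 7.8
ee_pos: [0.4371, -0.2084, 0.0067]
tcp_rot: [-180.0, 0.0, 180.0]
wrist_force: [0.2, -0.2, -1.2]
opening: 0.0621
grasp_force: 33.2
```

Emit:
servo_tool([
  [[0, 0, 0], [0, 0, 0.0007], 50],
  [[0, 0, 0], [0, 0, 0], 50],
  [[0, 0, 0], [0, 0, 0], 50],
])

```text
time: 8.1
ee_pos: [0.4371, -0.2084, 0.0062]
tcp_rot: [-180.0, 0.0, 180.0]
wrist_force: [-0.8, 0.9, 6.2]
opening: 0.0623
grasp_force: 33.8
```

Emit:
servo_tool([
  [[0, 0, 0], [0, 0, 0], 78],
  [[0, 0, 0], [0, 0, 0], 82],
  [[0, 0, 0], [0, 0, 0], 90],
  [[0, 0, 0], [0, 0, 0], 100],
  [[0, 0, 0], [0, 0, 0], 100],
  [[0, 0, 0], [0, 0, -0.01], 100],
  [[0, 0, 0], [0, 0, -0.03], 100],
  [[0, 0, 0], [0, 0, -0.04], 100],
  [[0, 0, 0], [-0.012, 0.015, -0.04], 100],
  [[0, 0, 0], [-0.012, 0.02, -0.02], 100],
  [[0, 0, 0], [-0.012, 0.02, 0], 100],
  [[0, 0, 0], [-0.012, 0.02, 0], 100],
])

```text
time: 9.3
ee_pos: [0.4858, -0.1327, 0.1475]
tcp_rot: [-180.0, 0.1, 180.0]
wrist_force: [-0.2, -0.1, 0.3]
opening: 0.085
grasp_force: 0.0
```

Emit:
servo_tool([
  [[0, 0, 0], [-0.01, 0.022, 0], 100],
  [[0, 0, 0], [-0.016, 0.022, 0], 100],
  [[0, 0, 0], [-0.016, 0.022, 0], 100],
  [[0, 0, 0], [-0.016, 0.022, 0], 100],
  [[0, 0, 0], [-0.016, 0.022, 0], 100],
  [[0, 0, 0], [-0.016, 0.022, 0], 100],
  [[0, 0, 0], [-0.016, 0.014, 0], 100],
  [[0, 0, 0], [-0.012, 0, 0], 100],
  [[0, 0, 0], [0, 0, 0], 100],
  [[0, 0, 0], [0, 0, 0], 100],
])

```text
time: 10.3
ee_pos: [0.6026, 0.0127, 0.1458]
tcp_rot: [-180.0, -0.0, 180.0]
wrist_force: [0.6, -1.2, -0.3]
opening: 0.0853
grasp_force: 0.0
```

```bash
cat > loc.py <<'E'
import sys
from h import *
c=calibration("wrist"); p,d=camera("wrist"); W=fish(d,c); e=get_obs()["ee_pos"]; print(e)
for a in sys.argv[1:]:
    k,x,y,zmin=a.split(","); x,y,zmin=float(x),float(y),float(zmin)
    for m in cut_out(k,"wrist"):
        q=W[m["mask"]]; q=q[np.isfinite(q).all(1)]; q=q[q[:,2]>zmin]
        if len(q)<50: continue
        lo,hi=np.percentile(q[:,:2],[.5,99.5],axis=0); mid=(lo+hi)/2
        if np.hypot(*(mid-[x,y]))<.03: print(k,round(m["score"],2),mid.round(4),(hi-lo).round(4),np.median(q[:,2]).round(4),"delta",(mid-e[:2]).round(4))
E
python3 loc.py gear_wide,.605,.0135,.008 nest_wide,.455,.073,-.01; python3 - <<'E'
from h import *
p,d=camera("top"); save("t2.png",cv2.resize(p[150:300,250:420],None,fx=4,fy=4,interpolation=cv2.INTER_CUBIC))
E
```

```text
[0.60240117 0.01245964 0.14586836]
gear_wide 0.88 [0.603  0.0152] [0.0622 0.0638] 0.0129 delta [0.0006 0.0027]
nest_wide 0.78 [0.4603 0.0748] [0.0799 0.0909] 0.0041 delta [-0.1421  0.0624]
```

View pics/t2.png

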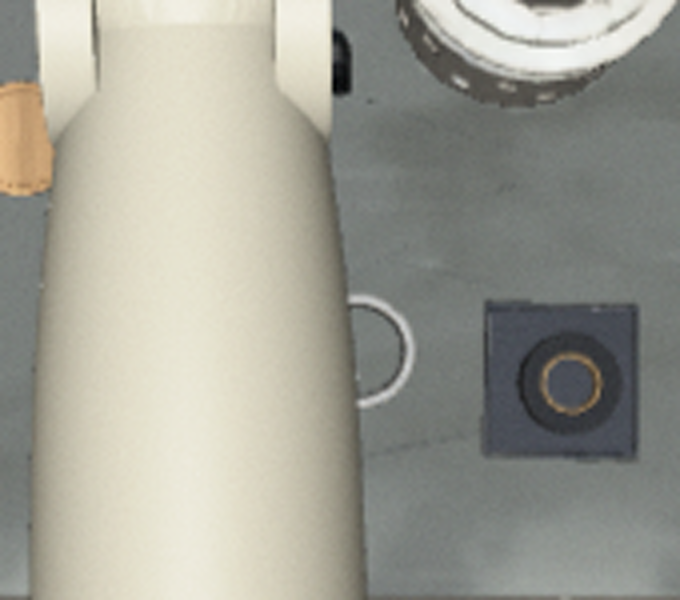

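Emit:
servo_tool([
  [[0, 0, 0], [-0.0015, 0.002, 0.02], 100],
  [[0, 0, 0], [0, 0, 0.03], 100],
  [[0, 0, 0], [0, 0, 0.03], 100],
  [[0, 0, 0], [0, 0, 0.03], 100],
  [[0, 0, 0], [0, 0, 0.02], 100],
  [[0, 0, 0], [0, 0, 0.011], 100],
  [[0, 0, 0], [0, 0, 0.005], 100],
  [[0, 0, 0], [0, 0, 0.0025], 100],
  [[0, 0, 0], [0, 0, 0], 100],
  [[0, 0, 0], [0, 0, 0], 100],
])

```text
time: 11.5
ee_pos: [0.605, 0.0148, -0.0018]
tcp_rot: [180.0, 0.1, 180.0]
wrist_force: [-0.4, 0.3, -0.6]
opening: 0.0856
grasp_force: 0.0
```

Emit:
servo_tool([
  [[0, 0, 0], [0, 0, 0], 92],
  [[0, 0, 0], [0, 0, 0], 86],
  [[0, 0, 0], [0, 0, 0], 80],
  [[0, 0, 0], [0, 0, 0], 70],
  [[0, 0, 0], [0, 0, 0], 60],
  [[0, 0, 0], [0, 0, 0], 60],
  [[0, 0, 0], [0, 0, 0], 60],
], force=40)

```text
time: 12.2
ee_pos: [0.6046, 0.0149, -0.0021]
tcp_rot: [180.0, 0.0, 180.0]
wrist_force: [-2.5, 0.5, 5.0]
opening: 0.0658
grasp_force: 44.4
```

```bash
python3 tip.py
```

```text
[ 0.60462037  0.0148769  -0.0020715 ] 0.0656197844336218 44.43244102410972 [-2.26521928  1.09919472  5.95690741]
-1 2540 [[-0.015, -0.0528, 0.0013], [-0.0145, -0.0521, 0.002], [-0.0133, -0.0488, 0.0028], [-0.0114, -0.0385, 0.0357]] [  0   0   0   0   0  51 445  15   5  24  30  53  81  43  56  50  51  57
  61]
1 2556 [[-0.015, 0.0298, 0.0009], [-0.0144, 0.0312, 0.0021], [-0.0131, 0.0326, 0.0029], [-0.0113, 0.0382, 0.0366]] [  0   0   0   0   0  39 474  16   5  12  24  38  65  52  58  55  55  50
  59]
```

Emit:
servo_tool([
  [[0, 0, 0], [0, 0, -0.003], 60],
  [[0, 0, 0], [0, 0, -0.012], 60],
  [[0, 0, 0], [0, 0, -0.02], 60],
  [[0, 0, 0], [0, 0, -0.02], 60],
  [[0, 0, 0], [0.019, 0.009, 0], 60],
  [[0, 0, 0], [0.025, 0.01, 0], 60],
  [[0, 0, 0], [0.025, 0.01, 0], 60],
  [[0, 0, 0], [0.025, 0.01, 0], 60],
  [[0, 0, 0], [0.025, 0.01, 0], 60],
  [[0, 0, 0], [0.02, 0.01, 0], 60],
  [[0, 0, 0], [0.01, 0, 0], 60],
  [[0, 0, 0], [0, 0, 0], 60],
])

```text
time: 13.45
ee_pos: [0.455, 0.0738, 0.0528]
tcp_rot: [-180.0, 0.0, -180.0]
wrist_force: [-0.0, -1.3, -2.4]
opening: 0.0659
grasp_force: 45.1
```

```bash
python3 tip.py; python3 - <<'E'
from h import *
z=np.load("/tmp/w.npz"); save("w2.png",z["p"])
E
```

```text
[0.45581225 0.073623   0.05275012] 0.06577128198535188 45.09670634754002 [-0.27945284  0.29112264 -2.20868213]
-1 2131 [[-0.015, -0.0529, 0.0049], [-0.0146, -0.0524, 0.0113], [-0.0135, -0.0482, 0.0169], [-0.0121, -0.0376, 0.044]] [ 0  0  0  0  0  0  0  1  7 14 39 50 83 47 57 56 59 57 67]
1 2126 [[-0.015, 0.0299, 0.006], [-0.0146, 0.0311, 0.012], [-0.0135, 0.0326, 0.0184], [-0.012, 0.0376, 0.0443]] [ 0  0  0  0  0  0  0  1  6  8 27 39 78 45 57 64 60 63 66]
```

View pics/w2.png

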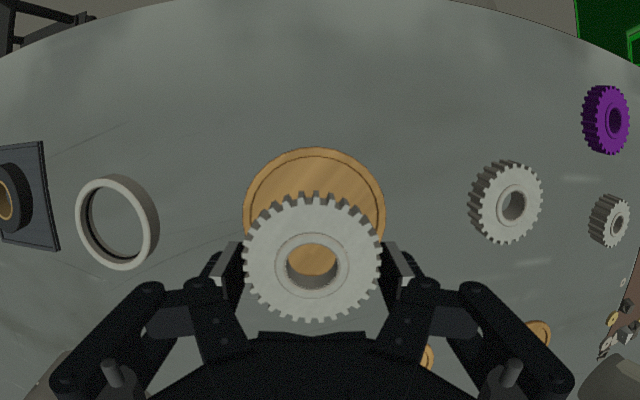

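Emit:
servo_tool([
  [[0, 0, 0], [0, 0, 0.012], 60],
  [[0, 0, 0], [0, 0, 0.018], 60],
  [[0, 0, 0], [0, 0, 0.01], 60],
  [[0, 0, 0], [0, 0, 0.006], 60],
  [[0, 0, 0], [0, 0, 0.003], 60],
  [[0, 0, 0], [0, 0, 0.001], 60],
  [[0, 0, 0], [0, 0, 0.0005], 60],
  [[0, 0, 0], [0, 0, 0], 60],
  [[0, 0, 0], [0, 0, 0], 60],
])

```text
time: 14.4
ee_pos: [0.4557, 0.0738, 0.002]
tcp_rot: [180.0, 0.0, 180.0]
wrist_force: [0.4, 0.1, -1.4]
opening: 0.0655
grasp_force: 45.1
```

Emit:
servo_tool([
  [[0, 0, 0], [0, 0, 0.0007], 60],
  [[0, 0, 0], [0, 0, 0], 60],
  [[0, 0, 0], [0, 0, 0], 60],
])

```text
time: 14.7
ee_pos: [0.4554, 0.0738, 0.0009]
tcp_rot: [180.0, 0.0, 180.0]
wrist_force: [0.3, 0.8, -1.8]
opening: 0.0657
grasp_force: 45.1
```

Emit:
servo_tool([
  [[0, 0, 0], [0, 0, 0.0005], 60],
  [[0, 0, 0], [0, 0, 0], 60],
  [[0, 0, 0], [0, 0, 0], 60],
])

```text
time: 15.0
ee_pos: [0.4554, 0.0738, 0.0009]
tcp_rot: [180.0, 0.0, 180.0]
wrist_force: [-3.8, -0.1, 6.0]
opening: 0.066
grasp_force: 45.9
```

Emit:
servo_tool([
  [[0, 0, 0], [0, 0, 0], 82],
  [[0, 0, 0], [0, 0, 0], 86],
  [[0, 0, 0], [0, 0, 0], 92],
  [[0, 0, 0], [0, 0, 0], 100],
  [[0, 0, 0], [0, 0, 0], 100],
  [[0, 0, 0], [0, 0, -0.01], 100],
  [[0, 0, 0], [0, 0, -0.03], 100],
  [[0, 0, 0], [0, 0, -0.04], 100],
  [[0, 0, 0], [0, 0.02, -0.04], 100],
  [[0, 0, 0], [0.003, 0.03, -0.02], 100],
  [[0, 0, 0], [0.004, 0.03, 0], 100],
  [[0, 0, 0], [0.004, 0.03, 0], 100],
])

```text
time: 16.2
ee_pos: [0.4447, 0.185, 0.1423]
tcp_rot: [179.9, 0.1, 180.0]
wrist_force: [-0.2, 0.2, -0.2]
opening: 0.0852
grasp_force: 0.0
```

Emit:
servo_tool([
  [[0, 0, 0], [0.003, 0.025, 0], 100],
  [[0, 0, 0], [0, 0.005, 0], 100],
  [[0, 0, 0], [0, 0, 0], 100],
  [[0, 0, 0], [0, 0, 0], 100],
])

```text
time: 16.6
ee_pos: [0.4415, 0.2131, 0.1406]
tcp_rot: [-180.0, 0.0, 180.0]
wrist_force: [0.8, -0.4, 0.3]
opening: 0.0855
grasp_force: 0.0
```

```bash
python3 loc.py gear_middle,.442,.2135,.013 nest_wide,.455,.073,-.01 gear_wide,.455,.073,.01
```

```text
[0.44156265 0.21295146 0.14060982]
gear_middle 0.71 [0.4395 0.2151] [0.0562 0.0565] 0.0189 delta [-0.002   0.0021]
nest_wide 0.62 [0.4536 0.0759] [0.0935 0.0939] 0.0048 delta [ 0.012  -0.1371]
gear_wide 0.65 [0.4544 0.0748] [0.0651 0.0642] 0.0157 delta [ 0.0129 -0.1382]
```

Emit:
servo_tool([
  [[0, 0, 0], [0, 0.0015, 0.02], 100],
  [[0, 0, 0], [0, 0, 0.03], 100],
  [[0, 0, 0], [0, 0, 0.03], 100],
  [[0, 0, 0], [0, 0, 0.03], 100],
  [[0, 0, 0], [0, 0, 0.015], 100],
  [[0, 0, 0], [0, 0, 0.009], 100],
  [[0, 0, 0], [0, 0, 0.004], 100],
  [[0, 0, 0], [0, 0, 0], 100],
  [[0, 0, 0], [0, 0, 0], 100],
])

```text
time: 17.7
ee_pos: [0.4421, 0.2156, 0.0035]
tcp_rot: [180.0, 0.1, 180.0]
wrist_force: [-0.8, 0.2, 0.1]
opening: 0.0857
grasp_force: 0.0
```

Emit:
servo_tool([
  [[0, 0, 0], [0, 0, 0], 90],
  [[0, 0, 0], [0, 0, 0], 80],
  [[0, 0, 0], [0, 0, 0], 72],
  [[0, 0, 0], [0, 0, 0], 66],
  [[0, 0, 0], [0, 0, 0], 50],
  [[0, 0, 0], [0, 0, 0], 50],
  [[0, 0, 0], [0, 0, 0], 50],
  [[0, 0, 0], [0, 0, 0], 50],
])

```text
time: 18.5
ee_pos: [0.4416, 0.2153, 0.0031]
tcp_rot: [180.0, 0.0, 180.0]
wrist_force: [-1.7, -1.4, 5.9]
opening: 0.058
grasp_force: 42.8
```

Emit:
servo_tool([
  [[0, 0, 0], [0, 0, -0.003], 50],
  [[0, 0, 0], [0, 0, -0.012], 50],
  [[0, 0, 0], [0, 0, -0.02], 50],
  [[0, 0, 0], [0, 0, -0.02], 50],
  [[0, 0, 0], [-0.014, 0.006, 0], 50],
  [[0, 0, 0], [-0.025, 0.011, 0], 50],
  [[0, 0, 0], [-0.025, 0.011, 0], 50],
  [[0, 0, 0], [-0.025, 0.011, 0], 50],
  [[0, 0, 0], [-0.025, 0.011, 0], 50],
  [[0, 0, 0], [-0.025, 0.011, 0], 50],
  [[0, 0, 0], [-0.02, 0.008, 0], 50],
  [[0, 0, 0], [-0.01, 0.003, 0], 50],
])

```text
time: 19.7
ee_pos: [0.6117, 0.2879, 0.0574]
tcp_rot: [180.0, -0.0, -180.0]
wrist_force: [-0.3, -0.7, -2.4]
opening: 0.0581
grasp_force: 43.4
```

Emit:
servo_tool([
  [[0, 0, 0], [0, 0, 0], 50],
  [[0, 0, 0], [0, 0, 0], 50],
])

```text
time: 19.9
ee_pos: [0.6101, 0.2871, 0.0574]
tcp_rot: [-180.0, -0.0, 180.0]
wrist_force: [0.6, 0.1, -2.3]
opening: 0.0581
grasp_force: 43.4
```

```bash
python3 tip.py; python3 - <<'E'
from h import *
z=np.load("/tmp/w.npz"); save("w3.png",z["p"])
E
```

```text
[0.60984217 0.28705154 0.05753186] 0.05801531585673556 43.42047046869993 [-0.244832   -0.40952226 -2.5447207 ]
-1 2002 [[-0.0144, -0.049, -0.0005], [-0.0138, -0.0485, 0.0105], [-0.0127, -0.0432, 0.0169], [-0.0113, -0.0339, 0.0433]] [ 0  0  0  0  2  2  0  4  7 13 42 39 65 61 57 52 47 60 44]
1 1992 [[-0.0146, 0.026, -0.001], [-0.0137, 0.0269, 0.0112], [-0.0126, 0.0288, 0.0181], [-0.0112, 0.0337, 0.0457]] [ 0  0  0  0  2  1  0  2  2 15 34 31 61 50 47 45 55 61 46]
```

View pics/w3.png

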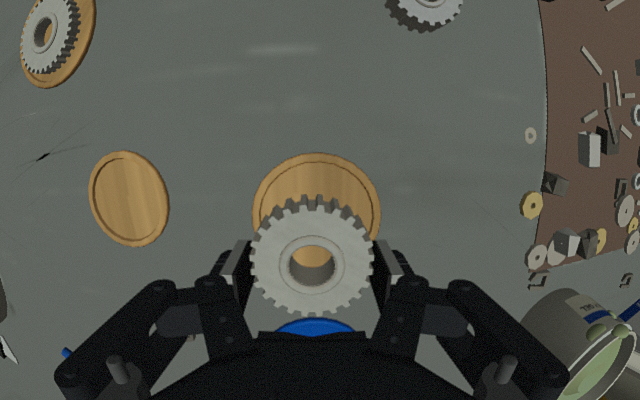

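Emit:
servo_tool([
  [[0, 0, 0], [0, 0.0015, 0.012], 50],
  [[0, 0, 0], [0, 0, 0.018], 50],
  [[0, 0, 0], [0, 0, 0.01], 50],
  [[0, 0, 0], [0, 0, 0.006], 50],
  [[0, 0, 0], [0, 0, 0.003], 50],
  [[0, 0, 0], [0, 0, 0.001], 50],
  [[0, 0, 0], [0, 0, 0.0007], 50],
  [[0, 0, 0], [0, 0, 0], 50],
  [[0, 0, 0], [0, 0, 0], 50],
])

```text
time: 20.85
ee_pos: [0.6107, 0.2889, 0.0072]
tcp_rot: [180.0, 0.0, 180.0]
wrist_force: [0.6, 0.6, -1.9]
opening: 0.0579
grasp_force: 43.4
```

Emit:
servo_tool([
  [[0, 0, 0], [0, 0, 0.0008], 50],
  [[0, 0, 0], [0, 0, 0], 50],
  [[0, 0, 0], [0, 0, 0], 50],
])

```text
time: 21.15
ee_pos: [0.6106, 0.2889, 0.0063]
tcp_rot: [180.0, 0.0, 180.0]
wrist_force: [-0.0, 1.6, 1.2]
opening: 0.0581
grasp_force: 43.6
```

Emit:
servo_tool([
  [[0, 0, 0], [0, 0, 0.0003], 50],
  [[0, 0, 0], [0, 0, 0], 50],
  [[0, 0, 0], [0, 0, 0], 74],
  [[0, 0, 0], [0, 0, 0], 80],
  [[0, 0, 0], [0, 0, 0], 90],
  [[0, 0, 0], [0, 0, 0], 100],
  [[0, 0, 0], [0, 0, 0], 100],
  [[0, 0, 0], [0, 0, -0.01], 100],
  [[0, 0, 0], [0, 0, -0.03], 100],
  [[0, 0, 0], [0, 0, -0.04], 100],
  [[0, 0, 0], [0.01, 0.005, -0.04], 100],
  [[0, 0, 0], [0.02, 0.01, -0.015], 100],
])

```text
time: 22.35
ee_pos: [0.5821, 0.3039, 0.146]
tcp_rot: [179.8, 0.3, 179.9]
wrist_force: [0.2, 0.3, 0.1]
opening: 0.0857
grasp_force: 0.0
```

Emit:
servo_tool([
  [[0, 0, 0], [0.025, 0.01, 0], 100],
  [[0, 0, 0], [0.025, 0.01, 0], 100],
  [[0, 0, 0], [0.025, 0.01, 0], 100],
  [[0, 0, 0], [0.025, 0.012, 0], 100],
  [[0, 0, 0], [0.02, 0.01, 0], 100],
  [[0, 0, 0], [0, 0, 0], 100],
  [[0, 0, 0], [0, 0, 0], 100],
])

```text
time: 23.05
ee_pos: [0.4605, 0.356, 0.1415]
tcp_rot: [180.0, 0.1, -180.0]
wrist_force: [-0.7, -0.4, 0.7]
opening: 0.0857
grasp_force: 0.0
```

```bash
python3 loc.py gear_small,.461,.356,.017 gear_middle,.61,.288,.013 nest_middle,.61,.288,-.01
```

```text
[0.46090214 0.3557506  0.14122048]
gear_small 0.94 [0.4582 0.3575] [0.0453 0.0437] 0.0229 delta [-0.0027  0.0017]
gear_middle 0.8 [0.6053 0.2892] [0.0519 0.0587] 0.0215 delta [ 0.1444 -0.0666]
nest_middle 0.67 [0.5962 0.2903] [0.0623 0.0859] 0.0047 delta [ 0.1353 -0.0654]
```

Emit:
servo_tool([
  [[0, 0, 0], [0.001, 0.001, 0.02], 100],
  [[0, 0, 0], [0, 0, 0.03], 100],
  [[0, 0, 0], [0, 0, 0.03], 100],
  [[0, 0, 0], [0, 0, 0.03], 100],
  [[0, 0, 0], [0, 0, 0.014], 100],
  [[0, 0, 0], [0, 0, 0.008], 100],
  [[0, 0, 0], [0, 0, 0.004], 100],
  [[0, 0, 0], [0, 0, 0], 100],
  [[0, 0, 0], [0, 0, 0], 90],
  [[0, 0, 0], [0, 0, 0], 80],
  [[0, 0, 0], [0, 0, 0], 70],
])

```text
time: 24.35
ee_pos: [0.4597, 0.357, 0.0053]
tcp_rot: [180.0, 0.1, 180.0]
wrist_force: [-0.3, -0.7, 0.2]
opening: 0.0596
grasp_force: 0.0
```

Emit:
servo_tool([
  [[0, 0, 0], [0, 0, 0], 60],
  [[0, 0, 0], [0, 0, 0], 52],
  [[0, 0, 0], [0, 0, 0], 40],
  [[0, 0, 0], [0, 0, 0], 40],
  [[0, 0, 0], [0, 0, 0], 40],
  [[0, 0, 0], [0, 0, 0], 40],
  [[0, 0, 0], [0, 0, 0], 40],
])

```text
time: 25.05
ee_pos: [0.4596, 0.357, 0.0052]
tcp_rot: [180.0, 0.0, 180.0]
wrist_force: [-1.8, -0.6, 5.1]
opening: 0.0457
grasp_force: 41.4
```

Emit:
servo_tool([
  [[0, 0, 0], [0, 0, -0.003], 40],
  [[0, 0, 0], [0, 0, -0.012], 40],
  [[0, 0, 0], [0, 0, -0.02], 40],
  [[0, 0, 0], [0, 0, -0.02], 40],
  [[0, 0, 0], [-0.009, -0.0135, 0], 40],
  [[0, 0, 0], [-0.018, -0.027, 0], 40],
  [[0, 0, 0], [-0.018, -0.027, 0], 40],
  [[0, 0, 0], [-0.018, -0.027, 0], 40],
  [[0, 0, 0], [-0.018, -0.027, 0], 40],
  [[0, 0, 0], [-0.018, -0.027, 0], 40],
  [[0, 0, 0], [-0.018, -0.027, 0], 40],
  [[0, 0, 0], [-0.014, -0.022, 0], 40],
])

```text
time: 26.25
ee_pos: [0.5911, 0.1567, 0.0589]
tcp_rot: [-180.0, -0.0, 179.9]
wrist_force: [0.4, 1.0, -1.3]
opening: 0.046
grasp_force: 41.3
```

Emit:
servo_tool([
  [[0, 0, 0], [-0.008, -0.014, 0], 40],
  [[0, 0, 0], [0, 0, 0], 40],
  [[0, 0, 0], [0, 0, 0], 40],
])

```text
time: 26.55
ee_pos: [0.5981, 0.145, 0.0592]
tcp_rot: [180.0, -0.1, 180.0]
wrist_force: [-0.1, -0.2, -0.8]
opening: 0.0464
grasp_force: 41.3
```

```bash
python3 tip.py; python3 - <<'E'
from h import *
z=np.load("/tmp/w.npz"); save("w4.png",z["p"])
E
```

```text
[0.59797102 0.14557567 0.05934292] 0.04662802780611483 41.302794590592384 [ 0.36524221 -0.49000644 -0.49574787]
-1 2115 [[-0.0146, -0.0433, -0.0035], [-0.0137, -0.0424, 0.0075], [-0.0126, -0.0374, 0.0149], [-0.0113, -0.0289, 0.0413]] [ 0  0  0  4  1  3  1 13 28 41 46 52 64 96 47 65 64 47 55]
1 2146 [[-0.0146, 0.0205, -0.0], [-0.0136, 0.022, 0.0089], [-0.0125, 0.0226, 0.017], [-0.0113, 0.028, 0.047]] [ 0  0  0  0  1  1  0  7 20 41 29 36 52 50 45 54 62 43 65]
```

View pics/w4.png

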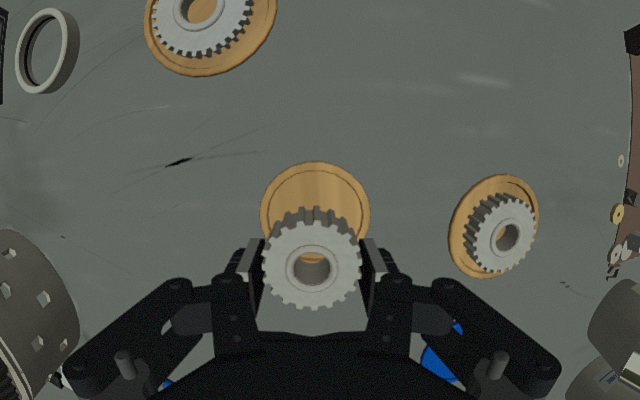

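Emit:
servo_tool([
  [[0, 0, 0], [0, 0.001, 0.012], 40],
  [[0, 0, 0], [0, 0, 0.018], 40],
  [[0, 0, 0], [0, 0, 0.01], 40],
  [[0, 0, 0], [0, 0, 0.006], 40],
  [[0, 0, 0], [0, 0, 0.003], 40],
  [[0, 0, 0], [0, 0, 0.001], 40],
  [[0, 0, 0], [0, 0, 0.0005], 40],
  [[0, 0, 0], [0, 0, 0], 40],
  [[0, 0, 0], [0, 0, 0], 40],
])

```text
time: 27.5
ee_pos: [0.5987, 0.1463, 0.0096]
tcp_rot: [180.0, 0.0, 180.0]
wrist_force: [-0.6, -0.1, -1.5]
opening: 0.0462
grasp_force: 41.3
```

Emit:
servo_tool([
  [[0, 0, 0], [0, 0, 0.0007], 40],
  [[0, 0, 0], [0, 0, 0], 40],
  [[0, 0, 0], [0, 0, 0], 40],
])

```text
time: 27.8
ee_pos: [0.5984, 0.1462, 0.0084]
tcp_rot: [180.0, 0.0, 180.0]
wrist_force: [0.3, -0.5, -0.5]
opening: 0.046
grasp_force: 41.3
```

Emit:
servo_tool([
  [[0, 0, 0], [0, 0, 0.0005], 40],
  [[0, 0, 0], [0, 0, 0], 40],
  [[0, 0, 0], [0, 0, 0], 40],
])

```text
time: 28.1
ee_pos: [0.5984, 0.1463, 0.0083]
tcp_rot: [180.0, 0.0, 180.0]
wrist_force: [-2.3, -0.3, 4.5]
opening: 0.0463
grasp_force: 41.8
```

Emit:
servo_tool([
  [[0, 0, 0], [0, 0, 0], 60],
  [[0, 0, 0], [0, 0, 0], 66],
  [[0, 0, 0], [0, 0, 0], 80],
  [[0, 0, 0], [0, 0, 0], 90],
  [[0, 0, 0], [0, 0, 0], 90],
  [[0, 0, 0], [0, 0, -0.01], 90],
  [[0, 0, 0], [0, 0, -0.03], 90],
  [[0, 0, 0], [0, 0, -0.04], 90],
  [[0, 0, 0], [0, 0, -0.04], 90],
  [[0, 0, 0], [0.03, 0.02, -0.04], 90],
  [[0, 0, 0], [0.04, 0.03, -0.02], 90],
  [[0, 0, 0], [0.04, 0.03, 0], 90],
])

```text
time: 29.3
ee_pos: [0.4937, 0.2234, 0.1878]
tcp_rot: [179.9, 0.3, 179.9]
wrist_force: [-0.2, 1.4, -0.4]
opening: 0.077
grasp_force: 0.0
```

Emit:
servo_tool([
  [[0, 0, 0], [0.035, 0.035, 0], 90],
  [[0, 0, 0], [0.035, 0.035, 0], 90],
  [[0, 0, 0], [0.035, 0.035, 0], 90],
  [[0, 0, 0], [0.035, 0.035, 0], 90],
  [[0, 0, 0], [0.035, 0.035, 0], 90],
  [[0, 0, 0], [0.03, 0.035, 0], 90],
  [[0, 0, 0], [0.03, 0.035, 0], 90],
  [[0, 0, 0], [0.03, 0.035, 0], 90],
  [[0, 0, 0], [0, 0.03, 0], 90],
  [[0, 0, 0], [0, 0, 0], 90],
  [[0, 0, 0], [0, 0, 0], 90],
])

```text
time: 30.4
ee_pos: [0.2281, 0.5329, 0.1838]
tcp_rot: [-180.0, -0.0, -180.0]
wrist_force: [0.1, -0.7, -0.3]
opening: 0.0772
grasp_force: 0.0
```

```bash
python3 - <<'E'
from h import *
p,d=camera("top"); c=calibration("top"); W=cloud(d,c); save("t9.png",cv2.resize(p[150:285,150:480],None,fx=2.4,fy=2.4,interpolation=cv2.INTER_CUBIC))
for k in ("gear_wide","gear_middle","gear_small","tape_roll","bearing_race","spoked_wheel"):
    for m in cut_out(k,"top")[:3]:
        q=W[m["mask"]]; q=q[np.isfinite(q).all(1)]
        print(k,round(m["score"],2),((q.min(0)+q.max(0))/2).round(4)[:2],"ztop",np.percentile(q[:,2],[50]).round(4))
    # tilt
        X=q[q[:,2]>np.median(q[:,2])-.006]; A=np.c_[X[:,:2]-X[:,:2].mean(0),np.ones(len(X))]; print("  slope deg",np.degrees(np.linalg.lstsq(A,X[:,2],rcond=None)[0][:2]).round(1))
E
```

```text
gear_wide 0.74 [0.4549 0.0717] ztop [0.0152]
  slope deg [0.2 0. ]
gear_middle 0.94 [0.6097 0.2875] ztop [0.0206]
  slope deg [0.2 0.8]
gear_middle 0.65 [0.3681 0.3244] ztop [0.018]
  slope deg [ 0.2 -0.1]
gear_middle 0.48 [ 0.4372 -0.2089] ztop [0.0226]
  slope deg [-0.3  0.8]
gear_small 0.8 [0.6001 0.1448] ztop [0.0241]
  slope deg [1.5 0.1]
gear_small 0.38 [0.6119 0.2883] ztop [0.005]
  slope deg [0.7 0.2]
tape_roll 0.86 [ 0.4372 -0.2089] ztop [0.0223]
  slope deg [-0.3  0.6]
bearing_race 0.83 [ 0.4586 -0.0774] ztop [0.0166]
  slope deg [-0.  -0.4]
bearing_race 0.44 [0.4557 0.0729] ztop [0.0154]
  slope deg [ 0.3 -0. ]
```

View pics/t9.png

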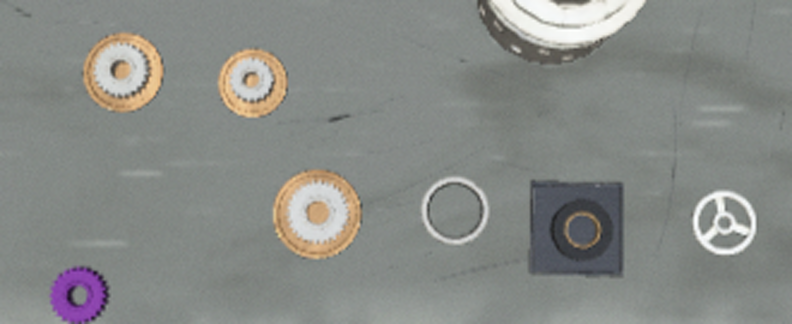

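The final view shows each gear lying flat and centred in its nest: wide (317,212), middle (122,70), small (252,80). The tape lies flat in the tray (581,229), and the race and spoked ring have not moved.

```bash
python3 -c "
from workcell import *
print(job_done())"
```

```text
the job is handed in; nothing more can be done
None
```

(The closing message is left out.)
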